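# Set the light base to dark field

## Task

Set up the light base for dark-field viewing of the petri dish lying on it; it is all done by pushing and pressing with the fingertips, and nothing is picked up. Push the dish back over the white window until it is fully home in the horseshoe stop, push the mirror lever away from you, past its first click, all the way to its second stop, and press the raised near half of the lamp's rocker switch so that it snaps over to on. Do not lift or tip the dish, and leave the other things where they are.

Things in the scene. Friction and masses are not known exactly. Their poses are not given: they have to be found in the camera images.
- light_base: white light base with a grey top plate, 240 mm deep (x) by 360 mm wide (y), 60 mm high, fixed to the bench; origin at the centre of its underside; x points from its front to its back, y to its left. On top: left, a white round window with a steel horseshoe stop behind it; right, a lever; near the front, just right of the middle, a rocker switch
- dish: the closed petri dish that lies on the light base's top, in front of the white window; 88 mm across, 14 mm high, about 40 g, loose (it slides on the plate); origin at the centre of its underside
- dish_seat (a point): centre of the white window (94 mm across, flush), at light-base (0.030, 0.072, 0.060). The smooth steel horseshoe, 8 mm high and 8 mm thick, inner radius 45.5 mm about this point, reaches 58 degrees to either side of light-base +x and is open to the front. A dish fully home in it has its centre about 1.5 mm behind this point
- mirror_lever (a joint): angle of the lever, 0 to 0.90 rad, growing as the knob moves away from the base's front (anticlockwise from above). Clicks: 0.02 (front, the start), 0.45 (first click), 0.88 (second stop, at the solid end 0.90); let go, it springs to the nearest. Each click takes about 5 N at the knob to pass
- lever_knob (a point): centre of the lever's upright round black knob, 26 mm above the top plate; moves with the lever. 18 mm across from 18 to 36 mm above the plate (top at 40 mm, narrower foot). It stands at the end of a flat steel arm 11 mm wide, whose upper face is 9 mm above the plate
- lever_pivot (a point): fixed point on the lever's vertical pivot axis, at light-base (0, -0.066, 0.086), 72 mm from the knob's centre. At joint value q the knob lies from here in light-base direction (x, y) = (sin(q - 0.45), -cos(q - 0.45)). The hub is 33 mm across, 15 mm high. Two stop pins, 6 mm thick and 11 mm high, stand 43 mm from the axis
- lamp_switch (a joint): tilt of the lamp's rocker switch in rad: 0 = off (near half raised), 0.40 = on (near half down, far half raised). It snaps over at about 0.20 and stays; pressing the middle of the near half takes about 3 N
- switch_pad (a point): middle of the upper face of the rocker's near half, 14 mm in front of its tilting axis; moves with the rocker. Rocker: black, 38 mm long (light-base x), 24 mm wide, axis 5 mm above the top plate at light-base (-0.074, -0.050). Off, its near end stands 13 mm above the plate; on, 5 mm. The frame round it is 3 mm high
- forceps: fine steel spring forceps, 107x16x7 mm, lying on the back right part of the light base's top; origin at the centre of its underside
- spare_dish_low: another petri dish, 88 mm across and 14 mm high, lower one of a stack of two on the bench left of the light base; origin at the centre of its underside
- spare_dish_high: the upper dish of that stack of two, same size; origin at the centre of its underside
- pen: black felt pen, 138x15x16 mm, lying on the bench left of the light base, near the front edge; origin under its middle
- cooling_block: blue cooling block full of micro tubes, 52x100x34 mm, on the bench left of the light base; origin at the centre of its underside
- tape: roll of white label tape, 68 mm across, 19 mm high, on the bench right of the light base near the front edge; origin at the centre of its underside
- amber: small amber bottle with a black cap, 39 mm across, 89 mm high, right of the light base beside the sink; origin at the centre of its underside
Not all that is in view belongs to the job. Leave any blue or purple look-alike of the dish alone.

How it is judged:
By the outcome, as a careful person would: the job done as asked, in the order asked, and still so for the second after the job is handed in, with the robot touching nothing.
It also fails if it takes over 64 s, if anything falls off the work surface, if the arm or the gripper's body presses on something with over 40 N, if the wrist force passes 120 N, or if a joint passes its speed limit or range.

## Robot

A 6-joint arm with a two-finger parallel gripper is mounted at the origin on a cart in front of the work surface, level with it; the furniture and walls round the work are solid. World frame = base frame: x ahead of the robot, y to its left, z up, the work surface at z = 0. Lengths are in m, angles in degrees, forces in N, time in s.
With the tool pointing down it reaches from about 0.4 to 0.825 m from the base axis. Payload 7 kg.
Tool frame: the origin (TCP) lies at the centre of the arm's flange, where the gripper is bolted on; the fingertips stand 178 mm ahead of it and the grasp point (between the pads) lies 159 mm ahead of it (tip_reach is the distance from the TCP to the fingertips, in m); z points along the fingers, y is the line along which they close (so a half turn about z gives the same grasp; the last joint's range is limited). The gripper opens to 88 mm and grips with 3 to 60 N. Pads are 19 mm wide; open, the fingers measure 130 mm over their backs; the gripper's body (78 mm by 193 mm) begins 47 mm behind the grasp point.
Start: joints at [-54.597, 20.546, 0.682, 0, -70.136, -16.507], TCP at [0.219, -0.639, 0.405] pointing down, gripper open.
Joint ranges: [-176.03, 176.03], [-82.01, 121.73], [-58.28, 71.71], [-173.87, 95.51], [-174.79, -0.11], [-173.66, 173.66]. Speed limits (degrees/s): [136.94, 136.94, 172.46, 180, 180, 180].

## Interface

Orientations are given as [roll, pitch, yaw] about the fixed x, y, z axes, in that order (R = Rz(yaw) Ry(pitch) Rx(roll)).
In Python, from plant import * gives the robot as it stands.
- The arm moves only by the shell command python3 -m handwheel 'ROWS'. ROWS is JSON, a list of rows, each a list of 7 numbers: the opening, from -1 (shut) to 1 (fully open), then the shift along the tool's x, y, z as a fraction of full scale, then the turn, a rotation vector about the tool's x, y, z as a fraction of full scale. A call has 1 to 5 rows; each row shifts and turns the commanded pose from where the row before left it, along the tool's axes as they then stand; what a row does not reach is not made up. Full scale, the value 1, is 0.025 m for a shift and 6 degrees for a turn. A row lasts 1/8 s, in which the tool goes at most 62.5 mm and 10.7 degrees, less where a joint would pass 70% of its speed; a pose out of reach is approached as far as the arm can. A call with a number of a shift or a turn outside -1 to 1 is refused whole. A call with a gripper value outside its range is refused whole. The fingers move at their own pace and stop on an object; the grip force is fixed at half the most. Time passes only in rows, so rows that do not move let the fingers close. It gives the time, the measured TCP pose, the force, the opening and the grip force at its end, in the units of the state.
- get_obs(): the state, without advancing time (a new reading comes with each control period).
- snapshot(name): name is "side" or "top"; returns a dict with "color" (420x560x3 uint8, red, green, blue), "fx", "fy", "cx", "cy" (pixels), "R" (3x3) and "t" (3): a world point X has camera coordinates R X + t. Camera axes: x right, y down, z forward; pixel columns grow to the right and rows downward; lengths in m; the calibration is good to about 2 mm. A picture is of the moment at which its call begins. There is no depth.
- close_job(): hands the job in; it is judged then, once.
The state is a dict: "clock": time; "joint_pos": joint angles; "qvel": joint speeds; "tau": joint torques, N m; "tool_pos": TCP position; "orientation": TCP orientation; "force": force on the tool from outside, world axes, zero at the start; "moment": the same for the moment, N m; "opening": finger opening in m; "gripper_force": force on a finger pad.
Only numpy, scipy, OpenCV 4.12 (cv2) and the standard library are available. Lean on these libraries where they do the work, as an engineer would, in place of code of your own. Each camera call takes 0.05 s, during which the arm holds its last target. There are 200 camera calls.

## Working session

There is one attempt and no reset: what is moved stays moved. The work goes in short steps, Python scripts to look and compute and a shell command to move; the robot and the scene stay as the last step left them, time stands still between calls to the robot, and variables do not carry over. Pictures are saved under pics/ and viewed, at most 10 in all, crops included, and the job is handed in when it is done.

```bash
mkdir -p pics; ls
python3 - <<'E'
from plant import *
import cv2,numpy as np
o=get_obs();print({k:np.round(v,3).tolist() for k,v in o.items()})
for n in("top","side"):
    s=snapshot(n);cv2.imwrite(f"pics/{n}0.png",cv2.resize(s["color"][:,:,::-1],(800,600),interpolation=cv2.INTER_CUBIC))
    print(n,s["fx"],s["fy"],s["cx"],s["cy"],np.round(s["R"],4).tolist(),np.round(s["t"],4).tolist())
E
```

```text
pics
{'clock': 0.0, 'joint_pos': [-54.598, 20.591, 0.636, -0.021, -70.136, -16.506], 'qvel': [0.045, 0.017, 0.002, -0.024, -0.044, 0.039], 'tau': [-0.001, -58.272, 29.305, 6.998, 0.007, -0.0], 'tool_pos': [0.219, -0.638, 0.404], 'orientation': [179.908, -0.007, -161.112], 'force': [0.298, -0.523, 0.429], 'moment': [0.016, 0.001, -0.006], 'gripper_force': 0.0, 'opening': 0.087}
top 481.11899220066147 481.11899220066147 282.57467453812734 204.66651546074507 [[-0.0229, -0.9997, 0.0043], [-0.9976, 0.0225, -0.065], [0.0649, -0.0058, -0.9979]] [-0.0266, 0.4459, 1.6308]
side 452.6451432748557 452.6451432748557 274.4125204447561 208.28416893567655 [[-0.128, -0.9918, -0.0068], [-0.6944, 0.0945, -0.7133], [0.7081, -0.0866, -0.7008]] [0.042, 0.3783, 1.02]
```

View pics/top0.png

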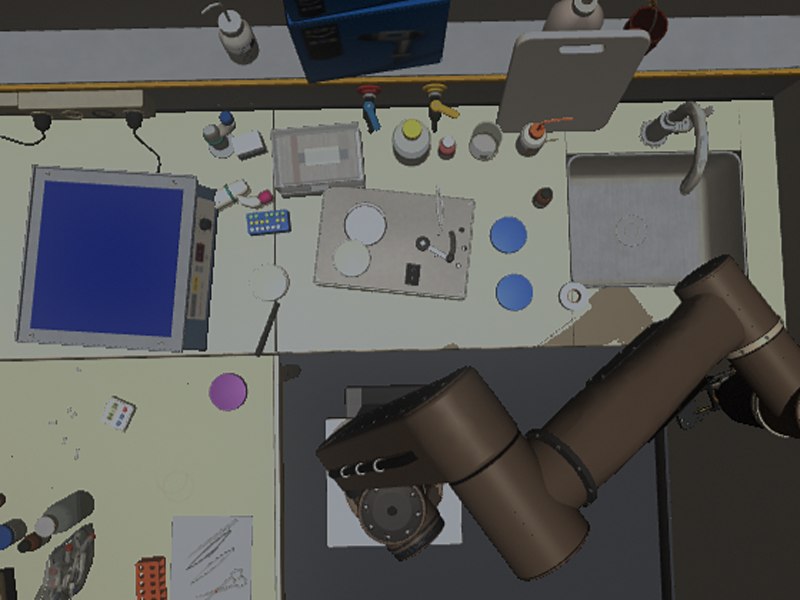

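View pics/side0.png

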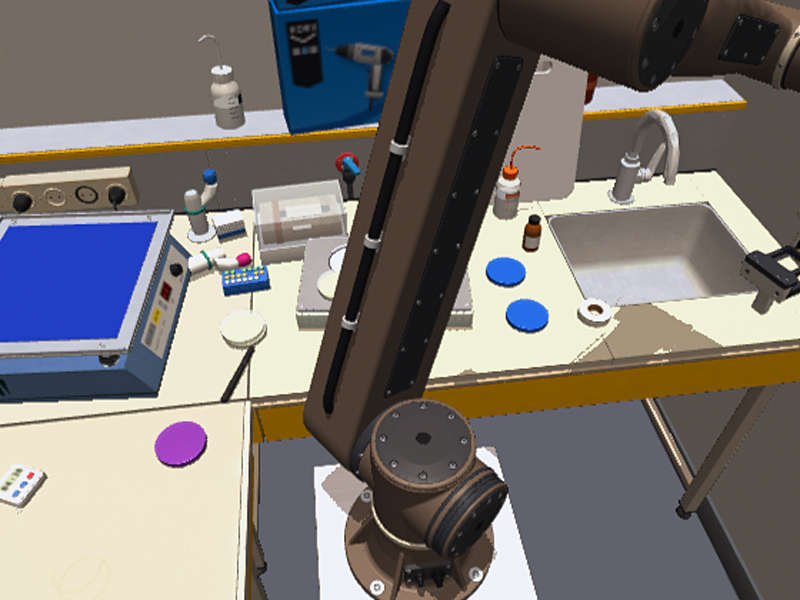

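The top view shows the light base at about x 315–475, y 187–298 (enlarged pixels), the dish at (352,258), the window at (365,225), the knob at (422,243) and the switch at (412,273). I'll enlarge that area.

Run:
```python
from plant import *
import cv2,numpy as np
s=snapshot("top");c=s["color"][125:215,215:340,::-1]
c=np.clip(c.astype(float)*1.3,0,255).astype(np.uint8)
cv2.imwrite("pics/top1.png",cv2.resize(c,None,fx=6.4,fy=6.4,interpolation=cv2.INTER_CUBIC))
```

```text
(no output)
```

View pics/top1.png

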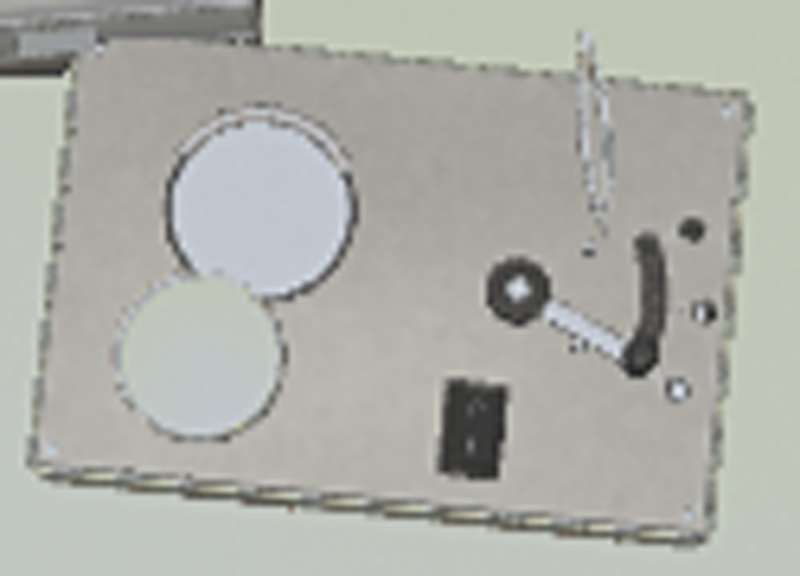

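The crop shows the window centre at (262,203), hub (518,290), knob top (640,357), dish (203,357) and switch (473,428). The plate corners are at about (72,40), (750,92), (708,530) and (35,465).

```bash
cat > h.py <<'E'
from plant import *
import numpy as np, cv2
from scipy.optimize import least_squares
def ray(s,u,v,z):
    d=s["R"].T@np.array([(u-s["cx"])/s["fx"],(v-s["cy"])/s["fy"],1]);c=-s["R"].T@s["t"]
    return c+d*(z-c[2])/d[2]
E
python3 - <<'E'
from h import *
s=snapshot("top")
f=lambda u,v,z:ray(s,(u+.5)/6.4-.5+215,(v+.5)/6.4-.5+125,z)
q=.02-.45
P=[(262,203,.06,.03,.072),(518,290,.075,0,-.066),(640,357,.1,72e-3*np.sin(q),-.066-.072*np.cos(q)),(473,428,.066,-.074,-.05),
(72,40,.06,.12,.18),(750,92,.06,.12,-.18),(708,530,.06,-.12,-.18),(35,465,.06,-.12,.18)]
W=np.array([f(*p[:3])[:2] for p in P]);L=np.array([p[3:] for p in P])
T=lambda p,L:np.array(L)@np.array([[np.cos(p[2]),np.sin(p[2])],[-np.sin(p[2]),np.cos(p[2])]])+p[:2]
r=least_squares(lambda p:(T(p,L)-W).ravel(),[.6,0,0],loss="soft_l1",f_scale=.003)
p=r.x;print("base",p[:2].round(4),np.degrees(p[2]).round(2));print(((T(p,L)-W)*1e3).round(1).tolist())
d=f(203,357,.074)[:2];print("dish",d.round(4),"rel",((d-p[:2])@np.array([[np.cos(p[2]),-np.sin(p[2])],[np.sin(p[2]),np.cos(p[2])]])).round(4))
E
```

```text
base [ 0.5648 -0.0161] -7.1
[[-3.0, 1.4], [1.0, 0.3], [2.2, -0.6], [-0.2, 0.5], [11.2, -0.6], [2.1, -2.9], [-6.5, -1.8], [-3.8, 6.5]]
dish [0.5245 0.0817] rel [-0.052  0.092]
```

```bash
cat >> h.py <<'E'
try: p=np.load("p.npy")
except Exception: p=None
def tob(X):
    c,s_=np.cos(p[2]),np.sin(p[2]);d=np.array(X)[:2]-p[:2]
    return np.array([c*d[0]+s_*d[1],-s_*d[0]+c*d[1]])
def st():
    o=get_obs();print("t",round(o["clock"],2),"base xy mm",(tob(o["tool_pos"])*1e3).round(1),"tip z over plate",round((o["tool_pos"][2]-.178-.06)*1e3,1),"yaw err",round(((o["orientation"][2]-180-np.degrees(p[2])+180)%360)-180,2),np.round(o["orientation"][:2],1),"F",np.round(o["force"],1),"op",round(o["opening"]*1e3,1))
E
python3 - <<'E'
from h import *
import h
s=snapshot("top")
f=lambda u,v,z:ray(s,(u+.5)/6.4-.5+215,(v+.5)/6.4-.5+125,z)
q=.02-.45
P=[(262,208,.06,.03,.072),(518,290,.075,0,-.066),(640,357,.1,72e-3*np.sin(q),-.066-.072*np.cos(q)),(473,428,.066,-.074,-.05)]
W=np.array([f(*a[:3])[:2] for a in P]);L=np.array([a[3:] for a in P])
T=lambda p,L:np.array(L)@np.array([[np.cos(p[2]),np.sin(p[2])],[-np.sin(p[2]),np.cos(p[2])]])+p[:2]
r=least_squares(lambda p:(T(p,L)-W).ravel(),[.6,0,0])
h.p=p=r.x;np.save("p.npy",p);print("base",p[:2].round(4),np.degrees(p[2]).round(2));print(((T(p,L)-W)*1e3).round(1).tolist())
print("dish",tob(f(203,357,.074)).round(4));st()
E
python3 -m handwheel '[[-0.1,0,0,0,0,0,1],[-0.1,0,0,0,0,0,1],[-0.1,0,0,0,0,0,1],[-0.1,0,0,0,0,0,1],[-0.1,0,0,0,0,0,0.4]]'
python3 -c "from h import *;st()"
```

```text
base [ 0.5646 -0.0167] -7.78
[[0.2, 0.2], [0.0, -0.3], [0.5, -0.7], [-0.8, 0.8]]
dish [-0.053   0.0921]
t 0.25 base xy mm [-258.7 -662.9] tip z over plate 166.2 yaw err 26.67 [180.  -0.] F [ 0.7 -0.  -0. ] op 87.5
clock: 0.88
tool_pos: [0.2186, -0.6386, 0.4045]
orientation: [180.0, -0.0, 172.4]
force: [-0.2, 0.1, 0.4]
opening: 0.0435
gripper_force: 0.0
t 0.88 base xy mm [-258.7 -663. ] tip z over plate 166.5 yaw err 0.14 [180.  -0.] F [-0.2  0.1  0.4] op 43.5
```

```bash
python3 -m handwheel '[[-0.1,-1,0.5,0,0,0,0],[-0.1,-1,1,0,0,0,0],[-0.1,-1,1,0,0,0,0],[-0.1,-1,1,0,0,0,0],[-0.1,-1,1,0,0,0,0]]' >/dev/null
python3 -m handwheel '[[-0.1,-0.5,1,0,0,0,0],[-0.1,0,1,0,0,0,0],[-0.1,0,1,0,0,0,0],[-0.1,0,1,0,0,0,0],[-0.1,0,1,0,0,0,0]]' >/dev/null
python3 -m handwheel '[[-0.1,0,1,0,0,0,0],[-0.1,0,1,0,0,0,0],[-0.1,0,1,0,0,0,0],[-0.1,0,1,0,0,0,0],[-0.1,0,1,0,0,0,0]]' >/dev/null
python3 -m handwheel '[[-0.1,0,1,0,0,0,0],[-0.1,0,1,0,0,0,0],[-0.1,0,1,0,0,0,0],[-0.1,0,1,0,0,0,0],[-0.1,0,1,0,0,0,0]]' >/dev/null
python3 -m handwheel '[[-0.1,0,1,0,0,0,0],[-0.1,0,1,0,0,0,0],[-0.1,0,1,0,0,0,0],[-0.1,0,1,0,0,0,0],[-0.1,0,1,0,0,0,0]]'>/dev/null
python3 -m handwheel '[[-0.1,0,1,0,0,0,0],[-0.1,0,1,0,0,0,0],[-0.1,0,1,0,0,0,0],[-0.1,0,1,0,0,0,0],[-0.1,0,1,0,0,0,0]]'>/dev/null
python3 -c "from h import *;st()"
```

```text
t 4.62 base xy mm [-124.9   75.9] tip z over plate 166.8 yaw err 0.28 [180.   0.] F [-0.7  0.1 -0.7] op 39.3
```

```bash
python3 -m handwheel '[[-0.1,0,0.6,1,0,0,0],[-0.1,0,0,1,0,0,0],[-0.1,0,0,1,0,0,0],[-0.1,0,0,1,0,0,0],[-0.1,0,0,1,0,0,0]]' >/dev/null
python3 -m handwheel '[[-0.1,0,0,0.8,0,0,0],[-0.1,0,0,0,0,0,0]]' >/dev/null
python3 - <<'E'
from h import *
st()
a=snapshot("top")["color"][120:220,210:340,::-1];b=snapshot("side")["color"][150:250,195:345,::-1]
cv2.imwrite("pics/c1.png",np.hstack([cv2.resize(x,(400,300 if i==0 else 267),interpolation=cv2.INTER_CUBIC)[:267] for i,x in enumerate((a,b))]))
E
```

```text
t 5.5 base xy mm [-125.2   89.8] tip z over plate 20.6 yaw err 0.26 [-1.799e+02 -1.000e-01] F [-0.3 -0.3  0.7] op 39.0
```

View pics/c1.png

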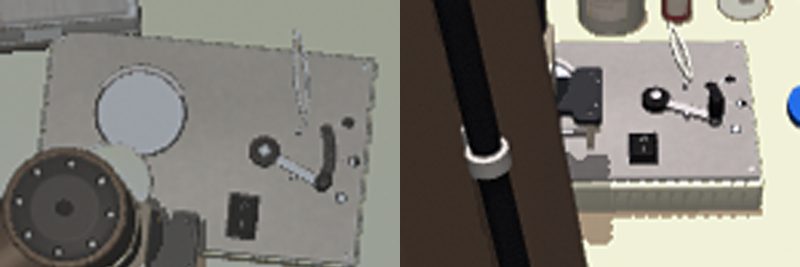

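```bash
python3 -m handwheel '[[-0.1,0,0,0.4,0,0,0],[-0.1,0,0.08,0.22,0,0,0],[-0.1,-0.3,0,0,0,0,0],[-0.1,-0.3,0,0,0,0,0],[-0.1,-0.2,0,0,0,0,0]]' >/dev/null
python3 -c "from h import *;st()"
python3 -m handwheel '[[-0.1,-0.3,0,0,0,0,0],[-0.1,-0.3,-0.07,0,0,0,0],[-0.1,-0.4,-0.1,0,0,0,0],[-0.1,-0.4,-0.1,0,0,0,0],[-0.1,-0.4,-0.1,0,0,0,0]]' >/dev/null
python3 -c "from h import *;st()"
python3 -m handwheel '[[-0.1,-0.4,-0.1,0,0,0,0],[-0.1,-0.4,-0.1,0,0,0,0],[-0.1,-0.3,-0.07,0,0,0,0]]' >/dev/null
python3 - <<'E'
from h import *
st()
a=snapshot("top")["color"][120:220,210:340,::-1];b=snapshot("side")["color"][150:250,195:345,::-1]
cv2.imwrite("pics/c2.png",np.hstack([cv2.resize(x,(400,300 if i==0 else 267),interpolation=cv2.INTER_CUBIC)[:267] for i,x in enumerate((a,b))]))
E
```

```text
t 6.22 base xy mm [-104.    92.4] tip z over plate 6.3 yaw err 0.26 [180.   0.] F [ 0.1 -1.3 -0.7] op 39.1
t 6.85 base xy mm [-59.  83.] tip z over plate 6.2 yaw err 0.26 [180.   0.] F [ 0.3 -0.6  0.6] op 39.3
t 7.22 base xy mm [-31.5  76.4] tip z over plate 6.1 yaw err 0.26 [-180.   -0.] F [-0.4  1.   0.4] op 39.3
```

View pics/c2.png

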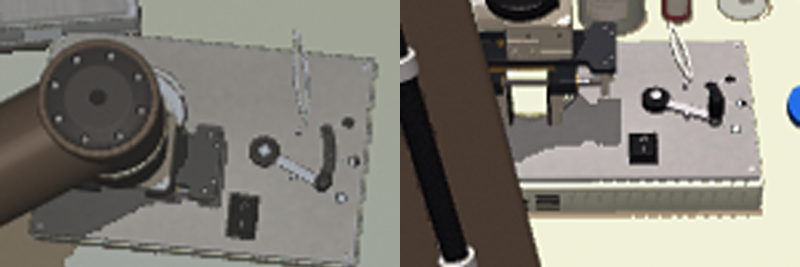

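The dish bulges between the two fingers and moves with them toward the window. I continue slowly while watching the force.

```bash
python3 -m handwheel '[[-0.1,-0.2,-0.09,0,0,0,0],[-0.1,-0.1,-0.08,0,0,0,0],[-0.1,-0.1,0,0,0,0,0]]' >/dev/null
python3 -c "from h import *;st()"
python3 -m handwheel '[[-0.1,-0.06,0,0,0,0,0],[-0.1,0,0,0,0,0,0]]' >/dev/null
python3 -c "from h import *;st()"
python3 -m handwheel '[[-0.1,-0.06,0,0,0,0,0],[-0.1,0,0,0,0,0,0]]' >/dev/null
python3 -c "from h import *;st()"
python3 -m handwheel '[[-0.1,-0.06,0,0,0,0,0],[-0.1,0,0,0,0,0,0]]' >/dev/null
python3 -c "from h import *;st()"
```

```text
t 7.7 base xy mm [-22.1  72.3] tip z over plate 6.2 yaw err 0.27 [180.  -0.] F [ 0.3 -0.5 -0.4] op 39.7
t 7.95 base xy mm [-20.6  72.4] tip z over plate 6.1 yaw err 0.28 [-180.    0.] F [-0.   1.   0.2] op 39.1
t 8.2 base xy mm [-19.1  72.5] tip z over plate 6.2 yaw err 0.27 [180.   0.] F [ 0.9 -0.2 -0.6] op 39.6
t 8.45 base xy mm [-17.6  72.5] tip z over plate 6.2 yaw err 0.27 [180.   0.] F [-0.3 -0.3 -0.4] op 39.8
```

```bash
python3 -m handwheel '[[-0.1,-0.05,0,0,0,0,0],[-0.1,0,0,0,0,0,0]]' |grep force
python3 -m handwheel '[[-0.1,-0.05,0,0,0,0,0],[-0.1,0,0,0,0,0,0]]'  |grep force
python3 -m handwheel '[[-0.1,-0.05,0,0,0,0,0],[-0.1,0,0,0,0,0,0]]'  |grep force
python3 -c "from h import *;st()"
```

```text
force: [0.4, -0.4, 0.0]
gripper_force: 0.0
force: [-2.6, 0.0, 1.0]
gripper_force: 1.1
force: [-5.9, 2.1, 4.2]
gripper_force: 3.1
t 9.2 base xy mm [-14.7  72.3] tip z over plate 5.9 yaw err 0.26 [-1.8e+02 -1.0e-01] F [-5.9  2.1  4.2] op 39.5
```

Contact at tool x about −15.5 mm matches the geometry for fully home. I back off straight, rise, and look.

```bash
python3 -m handwheel '[[-0.1,0.2,0,0,0,0,0],[-0.1,0.5,0,0,0,0,0],[-0.1,1,0,0,0,0,0],[-0.1,0.7,0,-1,0,0,0],[-1,0,0,-1,0,0,0]]' >/dev/null
python3 -m handwheel '[[-1,0,-1,0,0,0,0],[-1,0,-1,0,0,0,0],[-1,0,-1,0,0,0,0],[-1,0,-1,0,0,0,0],[-1,0,-1,0,0,0,0]]' >/dev/null
python3 -m handwheel '[[-1,0,-1,0,0,0,0],[-1,0,-1,0,0,0,0],[-1,0,-1,0,0,0,0],[-1,0,-0.5,0,0,0,0]]' >/dev/null
python3 - <<'E'
from h import *
st()
a=snapshot("top")["color"][120:220,210:340,::-1];b=snapshot("side")["color"][150:250,195:345,::-1]
cv2.imwrite("pics/c3.png",np.vstack([cv2.resize(x,(520,400) if i==0 else (520,347),interpolation=cv2.INTER_CUBIC)[:300] for i,x in enumerate((a,b))]))
E
```

```text
t 10.95 base xy mm [ -73.5 -141.2] tip z over plate 56.2 yaw err 0.22 [180.   0.] F [ 0.6 -0.3 -0.5] op 0.6
```

View pics/c3.png

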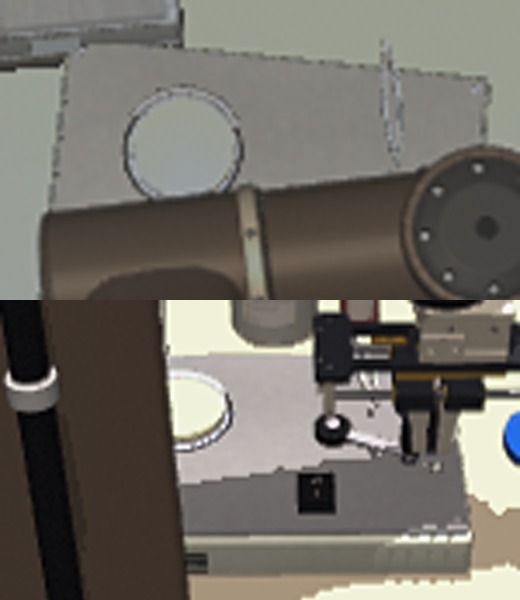

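The dish sits concentric in the horseshoe (top crop about (183,145)). Now the lever: I descend in front of the knob and push.

```bash
python3 -m handwheel '[[-1,0,0,0.8,0,0,0],[-1,0,0,0.62,0,0,0],[-1,-0.4,0,0,0,0,0],[-1,-0.4,0,0,0,0,0],[-1,-0.2,0,0,0,0,0]]' >/dev/null
python3 -c "from h import *;st()"
python3 -m handwheel '[[-1,-0.3,0,0,0,0,0],[-1,-0.3,0,0,0,0,0],[-1,-0.3,0,0,0,0,0],[-1,-0.3,0,0,0,0,0]]' |grep force
python3 -c "from h import *;st()"
python3 -m handwheel '[[-1,-0.3,0,0,0,0,0],[-1,-0.3,0,0,0,0,0],[-1,-0.2,0,0,0,0,0]]' |grep force
python3 -c "from h import *;st()"
```

```text
t 11.68 base xy mm [ -46.8 -140. ] tip z over plate 21.2 yaw err 0.29 [-180.    0.] F [-2.1 -0.9  1.5] op 0.4
force: [-1.6, 0.2, 1.2]
gripper_force: 2.1
t 12.18 base xy mm [ -17.1 -140. ] tip z over plate 21.0 yaw err 0.27 [1.8e+02 1.0e-01] F [-1.6  0.2  1.2] op 0.4
force: [0.9, 0.1, -0.2]
gripper_force: 0.0
t 12.55 base xy mm [   2.9 -139.8] tip z over plate 20.8 yaw err 0.28 [1.8e+02 1.0e-01] F [ 0.9  0.1 -0.2] op 0.5
```

```bash
python3 -m handwheel '[[-1,-0.2,0,0,0,0,0],[-1,-0.1,0,0,0,0,0],[-1,0,0,0,0,0,0]]' |grep force
python3 -m handwheel '[[-1,-0.06,0,0,0,0,0],[-1,0,0,0,0,0,0]]' |grep force
python3 -m handwheel '[[-1,-0.06,0,0,0,0,0],[-1,0,0,0,0,0,0]]' |grep force
python3 -c "from h import *;st()"
```

```text
force: [0.3, 0.6, -0.1]
gripper_force: 0.0
force: [0.4, 1.0, 0.7]
gripper_force: 0.0
force: [0.9, -0.6, -0.2]
gripper_force: 0.1
t 13.43 base xy mm [  12.6 -139.9] tip z over plate 20.7 yaw err 0.28 [-180.   -0.] F [ 0.9 -0.6 -0.2] op 0.7
```

```bash
python3 -m handwheel '[[-1,-0.06,0,0,0,0,0],[-1,0,0,0,0,0,0]]' |grep force
python3 -m handwheel '[[-1,-0.06,0,0,0,0,0],[-1,0,0,0,0,0,0]]' |grep force
python3 -c "from h import *;st()"
```

```text
force: [-1.7, 1.5, 1.3]
gripper_force: 1.2
force: [-7.1, 3.4, 3.7]
gripper_force: 3.3
t 13.93 base xy mm [  14.5 -139.9] tip z over plate 20.3 yaw err 0.26 [-180.    -0.2] F [-7.1  3.4  3.7] op 0.3
```

The lever is at its solid end (tool x 14 mm, 7 N). Next I back off and go above the rocker's near half.

```bash
python3 -m handwheel '[[-1,0.3,0,0,0,0,0],[-1,1,0,0,0,0,0],[-1,1,0,-1,0,0,0],[-1,1,1,-0.4,0,0,0],[-1,1,1,0,0,0,0]]' >/dev/null
python3 -m handwheel '[[-1,0.1,1,0,0,0,0],[-1,0,0.6,0,0,0,0],[-1,0,0,0,0,0,0]]' >/dev/null
python3 - <<'E'
from h import *
st()
a=snapshot("top")["color"][120:220,210:340,::-1];b=snapshot("side")["color"][150:250,195:345,::-1]
cv2.imwrite("pics/c4.png",np.vstack([cv2.resize(x,(520,400) if i==0 else (520,347),interpolation=cv2.INTER_CUBIC)[:300] for i,x in enumerate((a,b))]))
E
```

```text
t 14.93 base xy mm [-94.4 -49.7] tip z over plate 55.9 yaw err 0.36 [1.8e+02 1.0e-01] F [-0.5  0.2  1. ] op 0.7
```

View pics/c4.png

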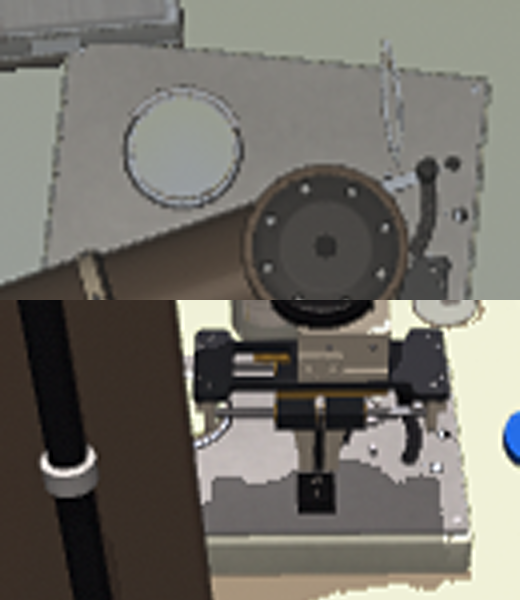

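The lever knob is at the back stop (top crop (427,168)), and the dish is concentric in the ring. Now I press the switch.

```bash
python3 -m handwheel '[[-1,0.06,0,0.8,0,0,0],[-1,0,0,0.7,0,0,0],[-1,0,0,0.1,0,0,0],[-1,0,0,0,0,0,0]]' |grep -w force:
python3 -c "from h import *;st()"
python3 -m handwheel '[[-1,0,0,0.1,0,0,0],[-1,0,0,0,0,0,0]]' |grep -w force:
python3 -m handwheel '[[-1,0,0,0.06,0,0,0],[-1,0,0,0,0,0,0]]' |grep -w force:
python3 -c "from h import *;st()"
python3 -m handwheel '[[-1,0,0,0.06,0,0,0],[-1,0,0,0,0,0,0]]' |grep -w force:
python3 -c "from h import *;st()"
```

```text
force: [1.0, -0.8, -0.1]
t 15.53 base xy mm [-96.1 -50.8] tip z over plate 15.8 yaw err 0.25 [-180.   -0.] F [ 1.  -0.8 -0.1] op 0.2
force: [-0.9, 0.2, -0.4]
force: [-1.3, 0.5, 1.5]
t 16.02 base xy mm [-96.4 -50.4] tip z over plate 11.8 yaw err 0.28 [180.   0.] F [-1.3  0.5  1.5] op 0.6
force: [0.3, 0.1, 1.2]
t 16.27 base xy mm [-96.4 -50.5] tip z over plate 10.0 yaw err 0.27 [-180.   -0.] F [0.3 0.1 1.2] op 0.5
```

```bash
python3 -m handwheel '[[-1,0,0,0.06,0,0,0],[-1,0,0,0,0,0,0]]' |grep -w force:
python3 -m handwheel '[[-1,0,0,0.06,0,0,0],[-1,0,0,0,0,0,0]]' |grep -w force:
python3 -m handwheel '[[-1,0,0,0.06,0,0,0],[-1,0,0,0,0,0,0]]' |grep -w force:
python3 -c "from h import *;st()"
```

```text
force: [0.6, -0.3, -0.6]
force: [0.2, 0.1, -1.1]
force: [-2.2, 0.5, 5.3]
t 17.02 base xy mm [-96.2 -50.4] tip z over plate 6.1 yaw err 0.29 [-180.    0.] F [-2.2  0.5  5.3] op 0.5
```

The force fell to zero and then rose at about 6 mm, so the rocker has snapped over. I retreat and inspect.

```bash
python3 -m handwheel '[[-1,0,0,-0.4,0,0,0],[-1,0,0,-1,0,0,0],[-1,0,0,-1,0,0,0],[-1,0,0,-1,0,0,0],[-1,0,-1,-1,0,0,0]]' >/dev/null
python3 -m handwheel '[[-1,0,-1,-1,0,0,0],[-1,0,-1,0,0,0,0],[-1,0,-1,0,0,0,0],[-1,0,-1,0,0,0,0],[-1,0,-1,0,0,0,0]]' >/dev/null
python3 -m handwheel '[[-1,0,-1,0,0,0,0],[-1,0,-1,0,0,0,0],[-1,0,-1,0,0,0,0],[-1,0,-1,0,0,0,0],[-1,0,-1,0,0,0,0]]' >/dev/null
python3 -m handwheel '[[-1,0,-1,0,0,0,0],[-1,0,-1,0,0,0,0],[-1,0,-1,0,0,0,0],[-1,0,-1,0,0,0,0],[-1,0,-1,0,0,0,0]]' >/dev/null
python3 - <<'E'
from h import *
st()
a=snapshot("top")["color"][125:215,215:340,::-1];b=snapshot("side")["color"][165:235,205:345,::-1]
cv2.imwrite("pics/c5.png",np.vstack([cv2.resize(a,(480,346),interpolation=cv2.INTER_CUBIC)[:325],cv2.resize(b,(480,240),interpolation=cv2.INTER_CUBIC)]))
E
```

```text
t 19.52 base xy mm [ -94.6 -451.3] tip z over plate 141.1 yaw err 0.27 [-180.    0.] F [0.1 0.2 0.1] op 0.5
```

View pics/c5.png

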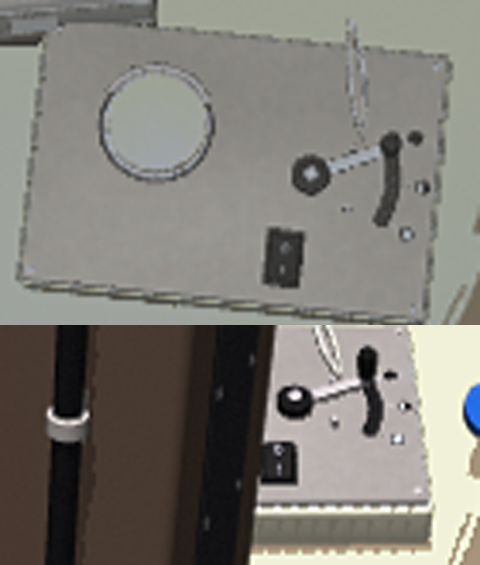

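The top view shows the dish concentric in the horseshoe (157,122), the lever knob at the back stop (392,145), and the rocker's far half raised. The forceps haven't moved.

```bash
python3 -c "from plant import *;print(close_job())"
```

```text
the job is handed in; nothing more can be done
None
```

The job is handed in after about 20 s of the allowed 64 s: the dish is home in the horseshoe, the mirror lever is at its second stop, and the lamp switch is on, as far as contact forces and the last pictures show.

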